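# Register a tube carrier on its loading dock

### The job

On the bench two round tube carriers, one yellow and one blue, sit in grey loading docks. With a fingertip against its upright post, turn the yellow carrier where it sits, without lifting it out, until its flat edge lies flush against its dock's sprung metal alignment bar. Leave the blue carrier alone.

Things in the scene. Friction and masses are not known exactly. Their poses are not given: they have to be found in the camera images.
- yellow_carrier: Yellow disc, 120 mm wide, 14 thick, 0.45 kg, turning freely on a hub in its dock. Origin: centre of its underside, 20 mm over the bench; z up. +x points square to its only flat (48 mm from centre, 72 long, white stripe). Behind, at x = -38 mm, stands a dark round post, 14 mm wide, from 34 to 69 mm over the bench, the handle to turn it by. Clear tube caps on the rim rise 3 mm over the disc.
- dock: Grey dock under the yellow carrier, fixed: 130 mm wide (y), x from -65 to 110 mm, 20 mm high. Origin on the carrier's turning axis at bench level, z up. +x points to the alignment bar, square to it: the flat lies on the bar when the carrier's +x points along the dock's +x. Nothing on the dock stands above the disc's top (34 mm over the bench). The hub has 1 mm play.
- dock_bar (a joint): Alignment bar of the yellow carrier's dock: aluminium, 64 mm long, red stripe, pressed along the dock's -x on the carrier's edge by a spring of about 1 N. Value (m): how far it is pushed back, about 0.0135 on the round rim, about 0.001 with the flat flush on it. It gives way and follows by itself as the carrier turns.
- blue_carrier_post (a point): Bystander: point on the axis of the blue carrier's post, 54 mm over the bench. The blue carrier is alike but for its colour, in a like dock of its own with its own bar. It must stay as it is.
Things that resemble listed ones, but are neither listed nor needed, are in the scene too. Leave any red look-alike of the yellow_carrier alone.

How it is judged:
By the outcome, as a careful person would: the job done as asked, in the order asked, and still so for the second after the job is handed in, with the robot touching nothing.
It also fails if it takes over 38 s, if anything falls off the work surface, if the arm or the gripper's body presses on something with over 40 N, if the wrist force passes 120 N, or if a joint passes its speed limit or range.

### The arm

A 6-joint arm with a two-finger parallel gripper is mounted at the origin on the work surface. World frame = base frame: x ahead of the robot, y to its left, z up, the work surface at z = 0. Lengths are in m, angles in rad, forces in N, time in s.
With the tool pointing down it reaches from about 0.35 to 0.875 m from the base axis. Payload 15.5 kg.
Tool frame: the origin (TCP) lies at the very end of the fingers, on their centre line; the grasp point (between the pads) lies 19 mm behind it (bot.grip_point_offset is the distance from the TCP to the grasp point, in m); z points along the fingers, y is the line along which they close (so a half turn about z gives the same grasp; the last joint's range is limited). The gripper opens to 85 mm and grips with 20 to 120 N. Pads are 22 mm wide; open, the fingers measure 114 mm over their backs; the gripper's body (76 mm by 85 mm) begins 54 mm behind the grasp point. The pads swing forward as they close: fully open they stand 13 mm farther back than shut.
Start: joints at [1.25, 0.494, 1.345, -0, 1.302, -0.096], TCP at [0.14, 0.609, 0.231] pointing down, gripper open.
Joint ranges: [-2.91, 2.91], [-0.82, 2.16], [0.22, 2.67], [-1.22, 4.37], [0.12, 2.79], [-3.08, 3.08]. Speed limits (rad/s): [1.89, 1.89, 2.57, 3.01, 3.01, 3.01].

### API

Orientations are given as a unit quaternion [x, y, z, w].
In Python, from rig import bot, grab_frame, job_done gives the robot as it stands.
- The arm moves only by the tool arm_command, never from a script. Its argument "deltas" is text: rows parted by semicolons, each of 4 numbers parted by spaces: the shift along the tool's x, y, z in m, then the turn about the tool's z in degrees. In form: tx ty tz twist; .... A call has 1 to 20 rows; each row is the pose to reach, as a shift and turn from the pose commanded when the call began, along the tool's axes at that moment; what a row does not reach only later rows make up. A row lasts 1/10 s, in which the tool goes at most 50 mm and 8.59 degrees, less where a joint would pass 70% of its speed; a pose out of reach is approached as far as the arm can. A call with a gripper value outside its range is refused whole. "claw" is the finger opening in m, from 0 to 0.0854, set as the call begins (left out, the last holds). The fingers move at their own pace and stop on an object; "grip_force" is the grip in N (left out, the last holds). Time passes only in rows, so rows that repeat a pose let the fingers close. It gives the time, the measured TCP pose, the force, the opening and the grip force at its end, in the units of the state.
- bot.read_state(): the state, without advancing time (a new reading comes with each control period).
- grab_frame(name): name is "scene" or "top"; returns a dict with "img" (384x512x3 uint8, blue, green, red), "mtx" (3x3 intrinsics, pixels), "rvec" (rotation vector, rad) and "tvec" (3), from world to camera coordinates, as OpenCV has them. Camera axes: x right, y down, z forward; pixel columns grow to the right and rows downward; lengths in m; the calibration is good to about 2 mm. A picture is of the moment at which its call begins. There is no depth.
- job_done(): hands the job in; it is judged then, once.
The state is a dict: "clock": time; "q": joint angles; "dq": joint speeds; "effort": joint torques, N m; "position": TCP position; "ee_rot": TCP orientation; "wrist_force": force on the tool from outside, world axes, zero at the start; "ft_torque": the same for the moment, N m; "opening": opening from 0.0 (shut) to 1.0 (fully open); "grasp_force": force on a finger pad.
Only numpy, scipy, OpenCV 4.12 (cv2) and the standard library are available. Lean on these libraries where they do the work, as an engineer would, in place of code of your own. Each camera call takes 0.05 s, during which the arm holds its last target. There are 200 camera calls.

## Working session

There is one attempt and no reset: what is moved stays moved. The work goes in short steps, Python scripts to look and compute and a tool call to move; the robot and the scene stay as the last step left them, time stands still between calls to the robot, and variables do not carry over. Pictures are saved under pics/ and viewed, at most 10 in all, crops included, and the job is handed in when it is done.

Besides the shell and the picture viewer there is one more tool, called after ">>>" as name(argument=value, ...), one argument or row to a line, values as JSON. arm_command: Moves the arm, as the interface text tells. Its arguments: {"type":"object","properties":{"deltas":{"type":"string"},"claw":{"type":"number"},"grip_force":{"type":"number"}},"required":["deltas"]}

```bash
mkdir -p pics; cat > h.py <<'E'
import numpy as np,cv2
from rig import bot,grab_frame,job_done
def ray(f,uv,z):
    R=cv2.Rodrigues(np.array(f["rvec"],float))[0];t=np.array(f["tvec"],float).ravel()
    p=cv2.undistortPoints(np.array(uv,float).reshape(-1,1,2),np.array(f["mtx"],float),None).reshape(-1,2)
    d=np.c_[p,np.ones(len(p))]@R; c=-R.T@t
    return c+d*((z-c[2])/d[:,2])[:,None]
E
python3 - <<'E'
from h import *
for n in("top","scene"):
    f=grab_frame(n);cv2.imwrite(f"pics/{n}0.png",cv2.resize(f["img"],(800,600)));np.savez(f"{n}0.npz",**f)
    R=cv2.Rodrigues(np.array(f["rvec"],float))[0];print(n,-R.T@np.array(f["tvec"]).ravel())
s=bot.read_state();print(s["clock"],s["position"],s["ee_rot"],s["opening"])
E
```

```text
top [ 0.40062536 -0.04187782  0.98552868]
scene [0.96914761 0.32232622 0.6818374 ]
0.1 [0.1398211  0.60885339 0.23076937] [ 1.12677514e-01  9.93631472e-01 -5.14384322e-04 -1.08691605e-04] 0.9966133813089474
```

View pics/top0.png

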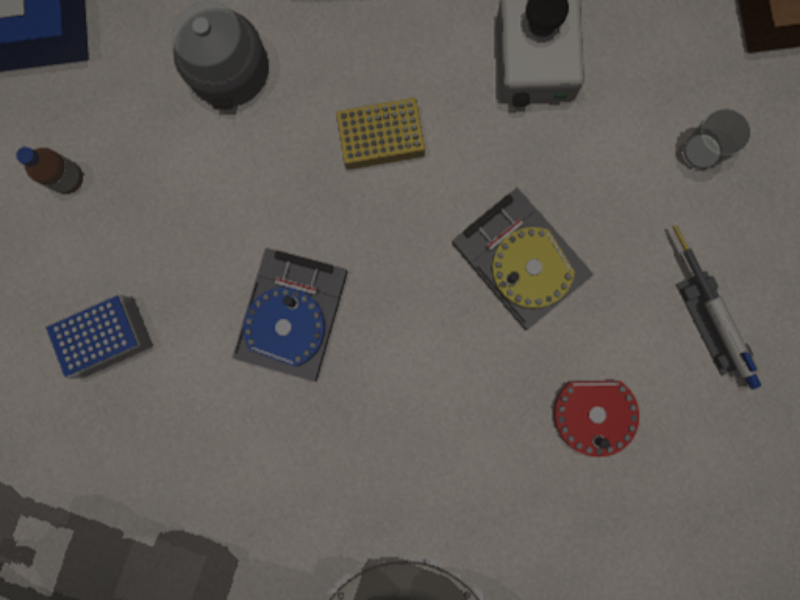

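View pics/scene0.png

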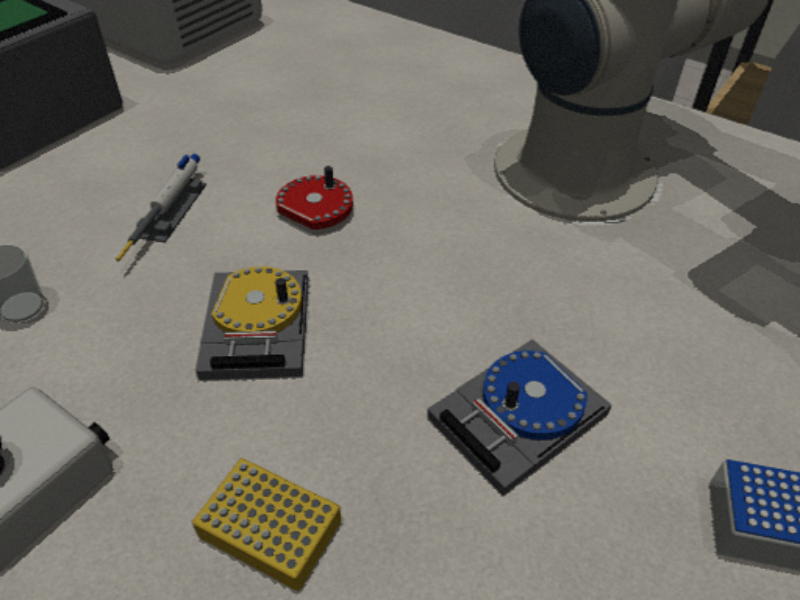

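The top view shows the yellow disc at about (534,267), its post at (512,278), the red-striped bar at (505,235) and the blue carrier at (283,327). The flat's white stripe is on the far right of the disc, so it has to turn roughly 90° to the bar.

```bash
cat > meas.py <<'E'
from h import *
def meas(f):
    im=f["img"];s=512/800
    hsv=cv2.cvtColor(im,cv2.COLOR_BGR2HSV)
    x0,x1,y0,y1=[int(v*s) for v in(440,605,180,340)]
    roi=np.zeros(im.shape[:2],np.uint8);roi[y0:y1,x0:x1]=255
    ye=cv2.inRange(hsv,(20,110,60),(35,255,255))&roi
    c=max(cv2.findContours(ye,cv2.RETR_EXTERNAL,cv2.CHAIN_APPROX_NONE)[0],key=cv2.contourArea)
    rim=ray(f,cv2.convexHull(c).reshape(-1,2),.034)[:,:2]
    # hub: pale spot inside the disc
    m=np.zeros_like(ye);cv2.drawContours(m,[cv2.convexHull(c)],-1,255,-1);m=cv2.erode(m,np.ones((13,13)))
    hub=cv2.inRange(hsv,(0,0,110),(180,60,255))&m
    n,_,st,ce=cv2.connectedComponentsWithStats(hub);k=1+np.argmax(st[1:,4]);H=ray(f,ce[k],.034)[0,:2]
    dk=cv2.inRange(hsv,(0,0,0),(180,255,45))&m
    n,_,st2,ce2=cv2.connectedComponentsWithStats(dk);j=1+np.argmax(st2[1:,4])
    P=ray(f,ce2[j],.052)[0,:2]
    red=(cv2.inRange(hsv,(0,90,60),(8,255,255))|cv2.inRange(hsv,(170,90,60),(180,255,255)))&roi
    pr=np.argwhere(red)[:,::-1].astype(float)
    B=ray(f,pr,.03)[:,:2] if len(pr) else None
    print("hub",H,st[k,4],"post",P,st2[j,4],ce2[j],"d",np.linalg.norm(P-H),"carrier deg",np.degrees(np.arctan2(*(H-P)[::-1])))
    if B is not None:
        bc=B.mean(0);w,v=np.linalg.eigh(np.cov(B.T));nn=v[:,0]*np.sign(v[:,0]@(bc-H))
        print("bar",bc,"n",len(B),"len",np.ptp(B@v[:,1]),"dock deg(normal)",np.degrees(np.arctan2(nn[1],nn[0])),"(centre)",np.degrees(np.arctan2(*(bc-H)[::-1])),"dist",(bc-H)@nn)
    r=np.linalg.norm(rim-H,axis=1);print("rim r",r.min(),r.max())
    # white stripe: pale pixels near disc edge, 38..50 mm from hub
    pale=np.argwhere(cv2.inRange(hsv,(0,0,115),(180,60,255))&roi)[:,::-1].astype(float)
    W=ray(f,pale,.034)[:,:2];d=np.linalg.norm(W-H,axis=1);W=W[(d>.040)&(d<.062)]
    a=np.degrees(np.arctan2(*(W-H).T[::-1]));print("pale hist",np.histogram(a,24,(-180,180))[0])
E
python3 -c "
from meas import *
for n in('top','scene'):
    f=dict(np.load(n+'0.npz'))
    if n=='top': meas(f); cv2.imwrite('pics/c0.png',cv2.resize(f['img'][110:220,280:390],(600,600),interpolation=2))
    else: print('scene post axis',ray(f,np.array([[282,289],[282,280]])*.64,.052),ray(f,np.array([[255,297]])*.64,.034))
"
```

```text
hub [ 0.5620721  -0.19970147] 71 post [ 0.54307451 -0.16554914] 30 [327.8        177.43333333] d 0.039080559981221154 carrier deg -60.91453497092335
bar [ 0.61375196 -0.15722145] n 31 len 0.0634031705147684 dock deg(normal) 39.01941012737688 (centre) 39.419654413875925 dist 0.06689649748500132
rim r 0.05629669811370626 0.06216020838114685
pale hist [0 0 0 0 0 3 2 2 1 3 2 0 0 0 3 0 0 0 0 0 0 0 0 0]
scene post axis [[ 0.5409693  -0.16836336  0.052     ]
 [ 0.52846222 -0.17982691  0.052     ]] [[ 0.56089393 -0.20102172  0.034     ]]
```

View pics/c0.png

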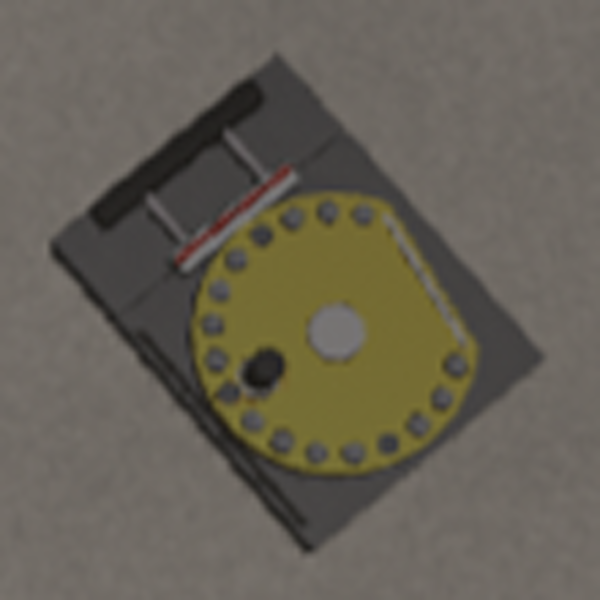

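The crop confirms it: the disc has to turn about +100° (counter-clockwise), with the hub at (0.562,-0.200) and the post at (0.5435,-0.167). I'll straddle the post loosely with the fingers lined up along the tangent, then sweep them around the hub. First move is the transit at height.

>>> arm_command(
  deltas="-0.028 -0.033 0 2; -0.057 -0.067 0 5; -0.085 -0.1 0 7; -0.113 -0.133 0 10; -0.142 -0.166 0 12; -0.17 -0.2 0 14; -0.199 -0.233 0 17; -0.227 -0.266 0 19; -0.255 -0.3 0 22; -0.284 -0.333 0 24; -0.312 -0.366 0 26; -0.34 -0.399 0 29; -0.369 -0.433 0 31; -0.397 -0.466 0 34; -0.425 -0.499 0 36; -0.454 -0.532 0 38; -0.482 -0.566 0 41; -0.51 -0.599 0 43; -0.539 -0.632 0 46; -0.567 -0.666 0 48",
  claw=0.03,
)

```text
clock: 2.1
position: [0.5439, -0.1686, 0.231]
ee_rot: [0.508, 0.861, 0.0, -0.0]
wrist_force: [0.5, -0.5, 0.5]
opening: 0.349
grasp_force: 0.0
```

>>> arm_command(
  deltas="0 0 0.03 0; 0 0 0.06 0; 0 0 0.09 0; 0 0 0.09 0; 0 0 0.09 0; 0 0 0.09 0",
)

```text
clock: 2.7
position: [0.5442, -0.1671, 0.1428]
ee_rot: [0.507, 0.862, 0.0, 0.001]
wrist_force: [-0.1, 0.3, -0.6]
opening: 0.352
grasp_force: 0.0
```

```bash
python3 - <<'E'
from h import *
from scipy.spatial.transform import Rotation as R
s=bot.read_state();y=R.from_quat(s["ee_rot"]).as_matrix()
print(s["clock"],s["position"],"y deg",np.degrees(np.arctan2(y[1,1],y[0,1])),"x",y[:,0],s["opening"],s["wrist_force"],s["q"])
f=grab_frame("scene");cv2.imwrite("pics/s1.png",cv2.resize(f["img"][100:290,60:313],(800,600)))
E
```

```text
2.7 [ 0.54422761 -0.16714423  0.14281434] y deg 29.072533377422985 x [-0.48591403  0.87400509 -0.00162857] 0.3523004177099226 [-0.12254486  0.30073402 -0.58904488] [-4.02850362e-01  5.16771434e-01  1.58882894e+00 -1.29796205e-05
  1.03393858e+00 -9.10254146e-01]
```

View pics/s1.png

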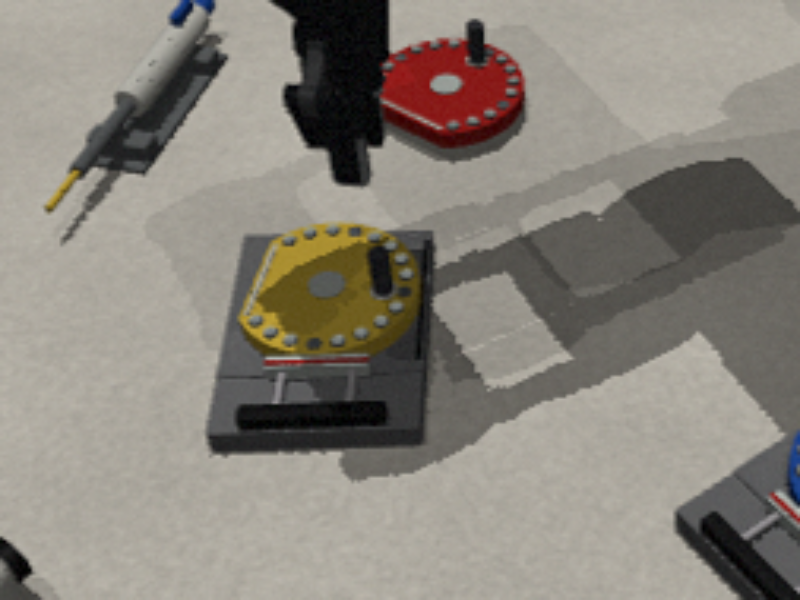

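The view shows the tool above the post with nothing touched. Now lowering the fingers around the post.

>>> arm_command(
  deltas="0 0 0.03 0; 0 0 0.055 0; 0 0 0.065 0; 0 0 0.075 0; 0 0 0.085 0; 0 0 0.092 0; 0 0 0.097 0; 0 0 0.097 0; 0 0 0.097 0",
)

```text
clock: 3.65
position: [0.5436, -0.167, 0.0445]
ee_rot: [0.507, 0.862, 0.0, 0.0]
wrist_force: [0.7, -0.1, 0.5]
opening: 0.353
grasp_force: 0.0
```

```bash
python3 - <<'E'
from h import *
s=bot.read_state();print(s["position"],s["wrist_force"])
f=grab_frame("scene");cv2.imwrite("pics/s2.png",cv2.resize(f["img"][120:250,110:283],(800,600)))
# sweep rows: rigid rotation of TCP about hub by a (ccw), tool axes x at 119deg, y at 29deg
H=np.array([.562,-.2]);r=np.array(s["position"][:2])-H
ex=np.array([np.cos(np.radians(119)),np.sin(np.radians(119))]);ey=np.array([np.cos(np.radians(29)),np.sin(np.radians(29))])
for a in range(5,121,5):
    c,q=np.cos(np.radians(a)),np.sin(np.radians(a));d=np.array([c*r[0]-q*r[1],q*r[0]+c*r[1]])-r
    print(a,round(d@ex,4),round(d@ey,4),end="; ")
E
```

```text
[ 0.54357596 -0.16695977  0.0445199 ] [ 0.65487443 -0.07821961  0.47985731]
5 -0.0002 -0.0033; 10 -0.0006 -0.0066; 15 -0.0013 -0.0098; 20 -0.0023 -0.0129; 25 -0.0036 -0.016; 30 -0.0051 -0.0189; 35 -0.0069 -0.0217; 40 -0.0089 -0.0243; 45 -0.0111 -0.0267; 50 -0.0136 -0.0289; 55 -0.0162 -0.0309; 60 -0.019 -0.0327; 65 -0.0219 -0.0342; 70 -0.025 -0.0355; 75 -0.0281 -0.0365; 80 -0.0314 -0.0372; 85 -0.0346 -0.0376; 90 -0.0379 -0.0377; 95 -0.0412 -0.0376; 100 -0.0445 -0.0371; 105 -0.0477 -0.0364; 110 -0.0509 -0.0354; 115 -0.0539 -0.0341; 120 -0.0568 -0.0326;
```

View pics/s2.png

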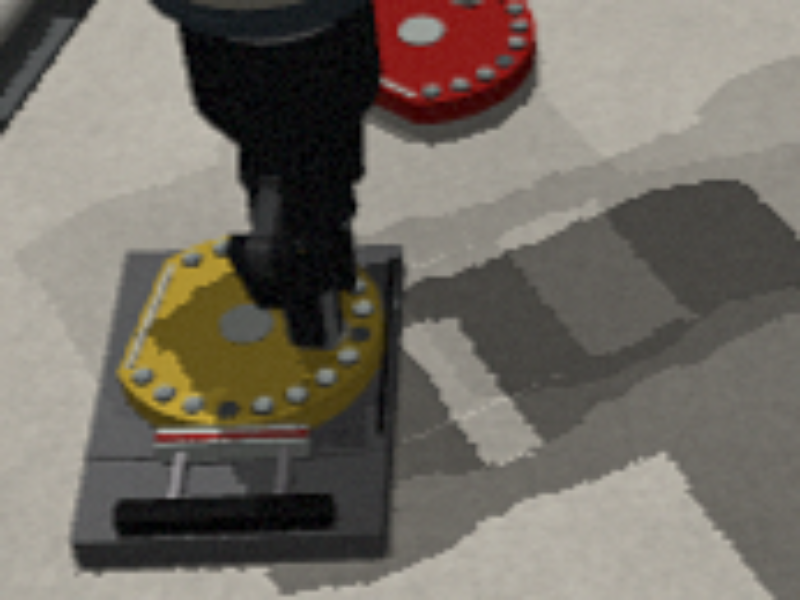

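The fingers straddle the post, with force near zero. Narrowing the gap and sweeping counter-clockwise around the hub.

>>> arm_command(
  deltas="0 0 0 0; 0 0 0 0; -0.0002 -0.0033 0 -5; -0.0006 -0.0066 0 -10; -0.0013 -0.0098 0 -15; -0.0023 -0.0129 0 -20; -0.0036 -0.016 0 -25; -0.0051 -0.0189 0 -30; -0.0069 -0.0217 0 -35; -0.0089 -0.0243 0 -40; -0.0111 -0.0267 0 -45; -0.0136 -0.0289 0 -50; -0.0162 -0.0309 0 -55; -0.019 -0.0327 0 -60; -0.0219 -0.0342 0 -65; -0.025 -0.0355 0 -70; -0.0281 -0.0365 0 -75; -0.0314 -0.0372 0 -80; -0.0346 -0.0376 0 -85; -0.0379 -0.0377 0 -90",
  claw=0.021,
)

```text
clock: 5.7
position: [0.5287, -0.2181, 0.0444]
ee_rot: [-0.253, 0.968, 0.0, -0.0]
wrist_force: [-0.6, 2.1, 2.8]
opening: 0.247
grasp_force: 1.4
```

```bash
python3 - <<'E'
from h import *
from scipy.spatial.transform import Rotation as R
s=bot.read_state();y=R.from_quat(s["ee_rot"]).as_matrix()
print(s["position"],s["wrist_force"],s["opening"]*.0854,np.degrees(np.arctan2(y[1,1],y[0,1])),s["q"][5])
f=grab_frame("scene");cv2.imwrite("pics/s3.png",cv2.resize(f["img"][120:250,110:283],(800,600)))
E
```

```text
[ 0.52865978 -0.21814305  0.04444109] [-0.62671063  2.12820268  2.7942357 ] 0.021129687685556103 119.26848309612257 -2.577660385104871
```

View pics/s3.png

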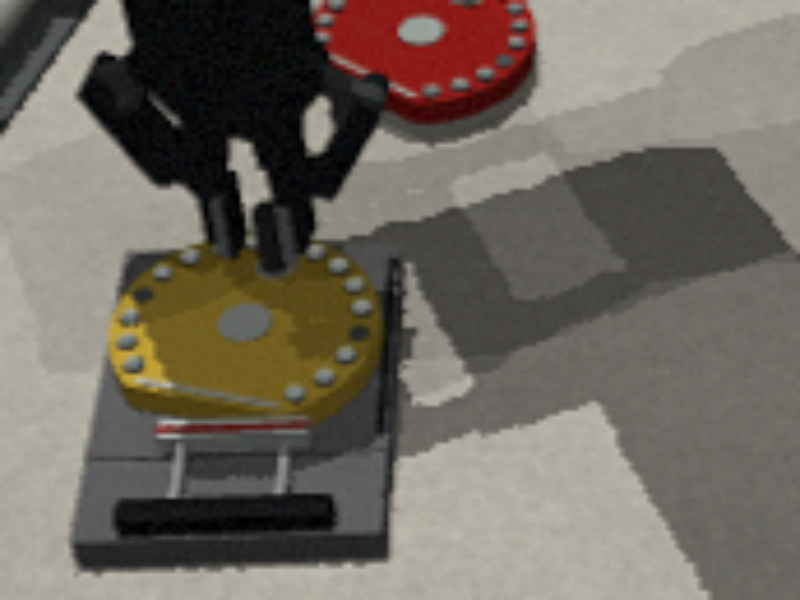

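The disc follows, and its flat is about 15° from the bar. Continuing slowly.

>>> arm_command(
  deltas="0 -0.0013 0 -2; -0.0001 -0.0027 0 -4; -0.0003 -0.004 0 -6; -0.0004 -0.0053 0 -8; -0.0006 -0.0066 0 -10; -0.0009 -0.0079 0 -12; -0.0009 -0.0079 0 -12; -0.0009 -0.0079 0 -12",
)

```text
clock: 6.55
position: [0.5334, -0.2247, 0.0443]
ee_rot: [-0.35, 0.937, 0.0, -0.0]
wrist_force: [-0.3, 1.3, 0.8]
opening: 0.245
grasp_force: 0.7
```

```bash
cat > fl.py <<'E'
from h import *
def fl(name):
    """flat stripe against bar's red stripe, scene view, both as fitted line directions"""
    f=grab_frame("scene");im=f["img"];hsv=cv2.cvtColor(im,cv2.COLOR_BGR2HSV)
    s=bot.read_state();print(s["clock"],s["position"],s["wrist_force"],s["grasp_force"],s["q"][5])
    cv2.imwrite(f"pics/{name}.png",cv2.resize(im[120:250,110:283],(800,600),interpolation=cv2.INTER_CUBIC))
    roi=np.zeros(im.shape[:2],np.uint8);roi[190:225,125:190]=255
    red=(cv2.inRange(hsv,(0,100,60),(8,255,255))|cv2.inRange(hsv,(172,100,60),(180,255,255)))&roi
    def line(m,z):
        p=ray(f,np.argwhere(m)[:,::-1].astype(float),z)[:,:2];v=np.linalg.eigh(np.cov(p.T))[1][:,1]
        return p,p.mean(0),np.degrees(np.arctan2(v[1],v[0]))%180
    p,c,a=line(red,.03);print("bar",c,a,len(p))
    H=np.array([.562,-.2]);n=(c-H)/np.linalg.norm(c-H);print("bar distance",np.linalg.norm(c-H))
    pale=np.argwhere(cv2.inRange(hsv,(0,0,90),(180,90,255))&roi)
    P=ray(f,pale[:,::-1].astype(float),.034)[:,:2];t=np.array([-n[1],n[0]])
    k=(abs((P-H)@n-.046)<.007)&(abs((P-H)@t)<.034)
    L=cv2.fitLine(P[k].astype(np.float32),cv2.DIST_HUBER,0,.001,.001).ravel();print("stripe",k.sum(),np.degrees(np.arctan2(L[1],L[0]))%180,(L[2:]-H)@n)
E
python3 -c "from fl import *;fl('s4')"
```

```text
6.6 [ 0.53339567 -0.22472288  0.04431449] [-1.2927678   0.54412231  1.13031373] 0.7551324181258678 -2.7875595193726985
bar [ 0.60311581 -0.1710777 ] 128.53005106179515 44
bar distance 0.050269366775666666
stripe 78 121.23773 0.0465756060103605
```

View pics/s4.png

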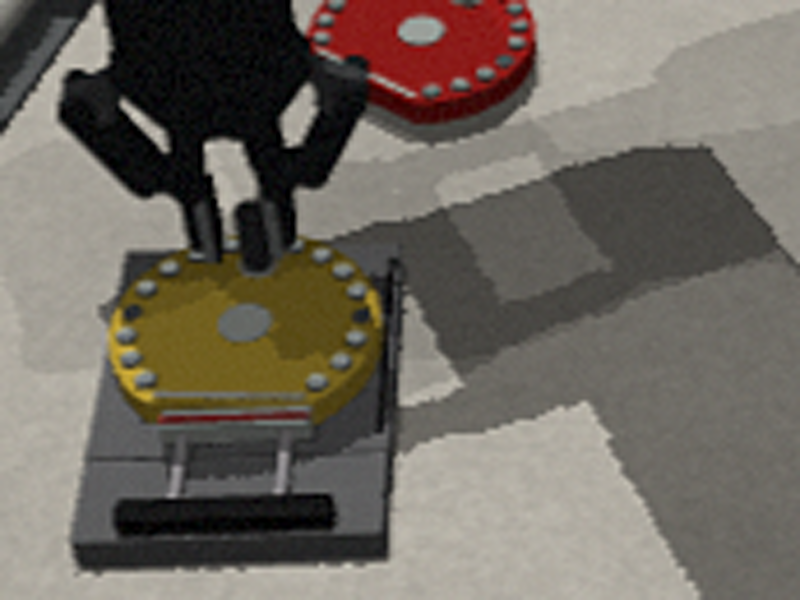

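The flat is nearly parallel to the bar, at most about 3° short. Nudging by 3° and then fitting the stripe line per column.

>>> arm_command(
  deltas="0 -0.0007 0 -1; -0.0001 -0.0013 0 -2; -0.0001 -0.002 0 -3; -0.0001 -0.002 0 -3; -0.0001 -0.002 0 -3",
)

```text
clock: 7.1
position: [0.5349, -0.2263, 0.0443]
ee_rot: [-0.375, 0.927, -0.0, 0.0]
wrist_force: [-0.6, 0.8, 0.8]
opening: 0.247
grasp_force: 0.7
```

```bash
cat > fl2.py <<'E'
from h import *
def fl2(name):
    f=grab_frame("scene");im=f["img"].astype(float);hsv=cv2.cvtColor(f["img"],cv2.COLOR_BGR2HSV)
    s=bot.read_state();print(s["clock"],s["position"],s["wrist_force"],s["grasp_force"])
    cv2.imwrite(f"pics/{name}.png",cv2.resize(f["img"][180:240,130:210],(800,600),interpolation=cv2.INTER_CUBIC))
    cols=np.arange(147,175)
    def ridge(w,r0,r1,z):   # sub-pixel row of the stripe in each column
        W=w[r0:r1,147:175];W=np.clip(W-np.median(W,0),0,None)
        k=W.argmax(0);rows=np.arange(r1-r0)[:,None];W=W*(abs(rows-k)<=1);v=(W*rows).sum(0)/W.sum(0)+r0
        p=ray(f,np.c_[cols,v],z)[:,:2];L=cv2.fitLine(p.astype(np.float32),cv2.DIST_HUBER,0,.0005,.001).ravel()
        return np.degrees(np.arctan2(L[1],L[0]))%180,L[2:],np.abs((p-L[2:])@[-L[1],L[0]]).mean()
    print("stripe",ridge(im[...,0],203,209,.034))      # blue channel: white against yellow
    print("bar",ridge(im[...,2]-im[...,1],206,216,.033))
E
python3 -c "from fl2 import *;fl2('s5')"
```

```text
7.15 [ 0.53496007 -0.22632971  0.04427162] [-1.07731689  0.55039479  0.50304932] 0.655213650316
stripe (np.float32(137.28421), array([ 0.59645784, -0.17175445], dtype=float32), np.float64(0.002206122437524516))
bar (np.float32(127.90903), array([ 0.6025938 , -0.16878359], dtype=float32), np.float64(0.00010252593425859117))
```

View pics/s5.png

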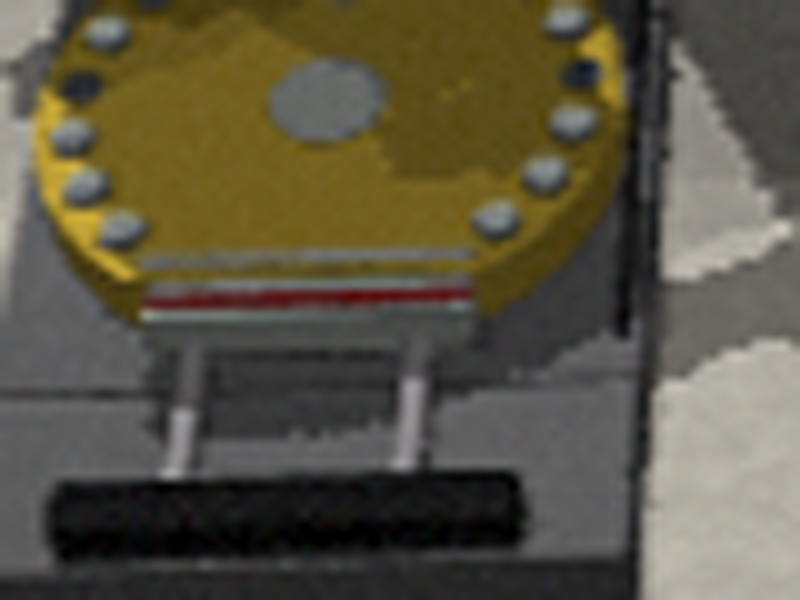

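The flat's stripe, (140,262)–(475,254), and the bar's red stripe, (145,300)–(470,292), now run parallel and close together, which looks flush. Backing the finger off the post, lifting, and checking the released state.

>>> arm_command(
  deltas="0 0.001 0 0; 0 0.002 0 0; 0 0.003 0 0; 0 0.003 0 0; 0 0.003 -0.02 0; 0 0.003 -0.04 0; 0 0.003 -0.07 0; 0 0.003 -0.1 0; 0 0.003 -0.12 0; 0 0.003 -0.12 0; 0 0.003 -0.12 0; 0 0.003 -0.12 0",
)

```text
clock: 8.35
position: [0.5323, -0.2239, 0.1634]
ee_rot: [-0.375, 0.927, 0.001, -0.0]
wrist_force: [-0.2, 0.5, -0.1]
opening: 0.241
grasp_force: 0.0
```

```bash
sed -i 's/203,209,.034/203,208,.034/' fl2.py; python3 -c "from fl2 import *;fl2('s6')"
```

```text
8.4 [ 0.53229813 -0.22381375  0.16325129] [-0.09552326 -0.3837125  -0.42873673] 0.0
stripe (np.float32(128.08562), array([ 0.59424794, -0.17479162], dtype=float32), np.float64(0.00019606966451214054))
bar (np.float32(127.933754), array([ 0.60172313, -0.16771357], dtype=float32), np.float64(0.0001000769031140778))
```

View pics/s6.png

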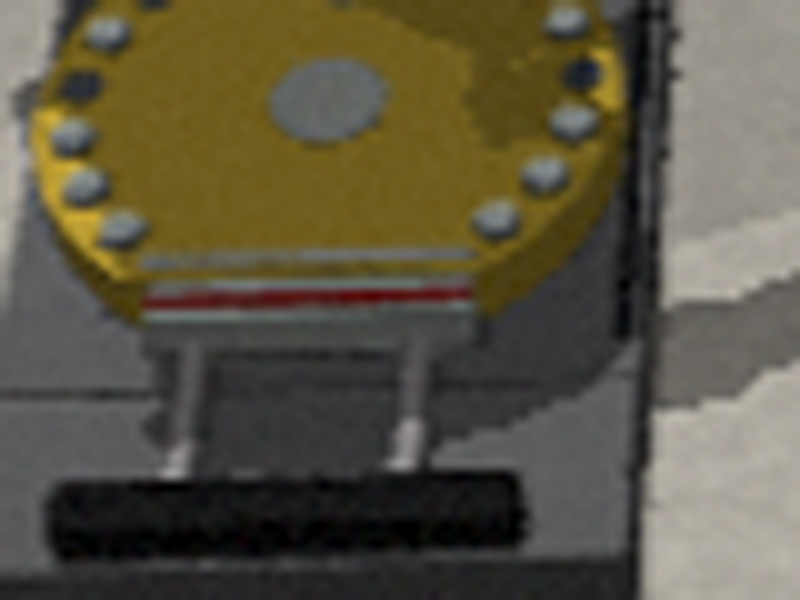

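With the fingers released, the stripe and bar directions agree to 0.15° (128.1° and 127.9°). The bar sits against the flat, and the robot is clear.

```bash
python3 -c "from rig import job_done;print(job_done())"
```

```text
the job is handed in; nothing more can be done
None
```

The yellow carrier is turned about 100° so its flat lies flush on the alignment bar (stripe and bar agree to about 0.2° in the camera image); the arm is clear, the blue carrier was not touched, and the job was handed in at about 8.4 s, though no verdict came back.

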